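Hold a housing cup down on the air-jet cleaning station

TASK

The brass housing cup stands mouth-up on the bench and its inside must be blown clean: turn it over, set it mouth-down over the nozzle of the air-jet station and press it gently down on the sprung white plate, by at least 9 of the plate's 12 mm, so that the air stays on. Finish while still holding the cup pressed there; the other parts on the bench are left where they are, and the wooden V-rest may be used to lay the cup on its side on the way.

Things in the scene. Friction and masses are not known exactly. Their poses are not given: they have to be found in the camera images.
- cup: Brass-coloured open cup (a turned housing), round, 52 mm outside diameter (straight-sided; the bottom edge is chamfered 2.5 mm), 62 mm high, wall 3 mm, bottom 5 mm thick, inside 46 mm diameter and 57 mm deep, about 150 g (100 to 210 g). Origin at the centre of the outside of its closed bottom; its z axis runs along the cup's axis towards the open mouth. It starts mouth-up on the bench (z axis up).
- cup_mouth (a point): Centre of the cup's open mouth, in the plane of the rim, 62 mm from the closed bottom; same axes as the cup.
- rest: Wooden rest fixed to the bench: a foot board 110 mm (along its x) by 80 mm by 12 mm with two V-shaped saddles 12 mm thick at x = -19 and +19 mm. The V groove runs along the rest's x axis; the saddles are at most 44 mm wide across the groove and their tops are 39 mm above the bench, and the cup rests on their faces 35 degrees either side of its lowest line. A cup can lie in it on its side. Origin at the centre of its underside on the bench; z up.
- rest_groove (a point): The middle of the axis of a 52 mm round part lying in the rest's groove: 58 mm above the bench over the rest's centre. Its x axis runs along the groove (roughly left-right as the robot sees it, within 20 degrees).
- station: Air-jet cleaning station fixed to the bench: round grey foot 116 mm in diameter with a dust dish whose rim is 40 mm above the bench; in its middle a fixed steel nozzle, and round the nozzle the sprung white plate. Behind it (towards its +x, 78 to 140 mm from the nozzle) stand the regulator block with a black knob, 66 mm high, and to its left (+y, to 65 mm) a dial gauge 58 mm high. Origin on the bench under the nozzle; z up.
- nozzle_tip (a point): Tip of the fixed upright nozzle, 84 mm above the bench; the nozzle is 12 mm in diameter and the cup goes over it.
- plate_top (a point): Centre of the upper face of the sprung white plate, a disc 68 mm in diameter through which the nozzle sticks up; 59 mm above the bench when nothing presses it. The cup's rim stands on this face.
- plate (a joint): How far the sprung plate is pressed down, in m: 0 up (as it starts), 0.012 at its lower stop. Its spring pushes back up with about 5 N at the start of the travel, 10 N at 0.009 and 12 N at the stop, so it springs up when let go. The air is on from 0.009.
- black_cup: Bystander: black cup, 52 mm diameter, 45 mm high, mouth up. Origin at the centre of its underside.
- steel_nozzle: Bystander: stepped steel nozzle, 34 mm diameter, 46 mm high. Origin at the centre of its underside.
- steel_bush: Bystander: steel bush (short tube), 30 mm diameter, 26 mm high. Origin at the centre of its underside.
- loupe: Bystander: black eyepiece loupe, 36 mm diameter, 36 mm high. Origin at the centre of its underside.
- amber_bottle: Bystander: small amber bottle with black cap, 42 mm diameter, 75 mm high. Origin at the centre of its underside.
- screwdriver: Bystander: screwdriver, 140 mm long, lying along its own x axis. Origin under its middle.
- dowel: Bystander: steel dowel pin standing on end, 12 mm diameter, 24 mm high. Origin at the centre of its underside.

How it is judged (in metres and radians):
On the way, in this order (a step that is already met when the one before it is completed fails the run):
1. the cup is turned over: its mouth points well below level (angle between cup's own z axis and vertical above 1.9 rad), for 0.1 s.
2. the cup stands mouth-down on the sprung plate, over the nozzle (angle between cup's own z axis and vertical above 2.95 rad and horizontal distance between cup and nozzle_tip below 0.009 m and distance between cup_mouth and plate_top below 0.012 m and contact force between cup and station above 0.5 N), for 0.1 s.
At the end, for the whole second after the job is handed in: The cup is mouth-down (within 8 degrees), its mouth within 9 mm of centred on the nozzle and resting on the sprung plate; the cup itself is pressed on the plate with more than 6 N, the plate is held at least 9 mm down, and everything is still. The program ends while the robot keeps pressing (value of joint plate above 0.009 m and angle between cup's own z axis and vertical above 3 rad and horizontal distance between cup_mouth and nozzle_tip below 0.009 m and distance between cup_mouth and plate_top below 0.01 m and contact force between cup and station above 6 N and linear speed of cup below 0.02 m/s); the arm keeps its last pose, push and grip.
It fails at once if the cup is rammed on to the station (more than 40 N) (contact force between cup and station above 40 N).
It fails at once if a bystander is shifted by more than 20 mm (distance of any of black_cup, steel_nozzle, steel_bush, loupe, amber_bottle, screwdriver, dowel from where it was at the start of the episode above 0.02 m).
It also fails if it takes over 72 s, if anything falls off the work surface, if the arm or the gripper's body presses on something with over 40 N, if the wrist force passes 120 N, or if a joint passes its speed limit or range.

ROBOT

A 6-joint arm with a two-finger parallel gripper is mounted at the origin on the work surface. World frame = base frame: x ahead of the robot, y to its left, z up, the work surface at z = 0. Lengths are in mm, angles in rad, forces in N, time in s.
With the tool pointing down it reaches from about 250 to 775 mm from the base axis. Payload 8.9 kg.
Tool frame: the origin (TCP) lies midway between the tips of the shut fingers; the grasp point (between the pads) lies 19 mm behind it (arm.tcp_to_grasp is the distance from the TCP to the grasp point, in mm); z points along the fingers, y is the line along which they close (so a half turn about z gives the same grasp; the last joint's range is limited). The gripper opens to 85 mm and grips with 20 to 120 N. Pads are 22 mm wide; open, the fingers measure 114 mm over their backs; the gripper's body (76 mm by 85 mm) begins 54 mm behind the grasp point. The pads swing forward as they close: fully open they stand 13 mm farther back than shut.
Start: joints at [-1.487, 0.291, -0.153, 1.127, 0, 1.431], TCP at [116.006, -512.022, 231.305] pointing down, gripper open.
Joint ranges: [-2.52, 2.52], [-0.91, 1.74], [-1.3, 1.37], [-1.96, 2.02], [-1.52, 1.47], [-3.14, 3.14]. Speed limits (rad/s): [2.22, 2.22, 2.79, 3.14, 3.14, 3.14].

INTERFACE

Orientations are given as a unit quaternion [x, y, z, w].
In Python, from bench import arm gives the robot as it stands.
- The arm moves only by the tool carry_out, never from a script. Its argument "rows" is text: rows parted by semicolons, each of 7 numbers parted by spaces: the shift along the tool's x, y, z in cm, then the turn, a rotation vector about the tool's x, y, z in rad, then the finger opening in cm, from 0 to 8.54. A call has 1 to 20 rows; each row shifts and turns the commanded pose from where the row before left it, along the tool's axes as they then stand; what a row does not reach is not made up. A row lasts 1/12 s, in which the tool goes at most 41.7 mm and 7.16 degrees, less where a joint would pass 70% of its speed; a pose out of reach is approached as far as the arm can. A call with a gripper value outside its range is refused whole. The fingers move at their own pace and stop on an object; "newtons" is the grip in N (left out, the last holds). Time passes only in rows, so rows that do not move let the fingers close. It gives the time, the measured TCP pose, the force, the opening and the grip force at its end, in the units of the state.
- arm.get_state(): the state, without advancing time (a new reading comes with each control period).
- arm.read_camera(name): name is "scene" or "top" or "wrist"; returns the picture (420x560x3 uint8, red, green, blue); there is no depth.
- arm.camera_model(name): a dict with "fx", "fy", "cx", "cy" (pixels), "k1" (the pictures are not rectified: a ray, as slopes to the right and down, at radius r is drawn at 1 + k1 r^2 times it, then the intrinsics apply), "rvec" (rotation vector, rad) and "tvec" (3), from world to camera coordinates, as OpenCV has them; the wrist camera has in their place "tool_from_camera" (4x4, takes a point from camera to tool coordinates, whose origin is the TCP and whose axes are the flange's). Camera axes: x right, y down, z forward; pixel columns grow to the right and rows downward; lengths in mm; the calibration is good to about 2 mm. A picture is of the moment at which its call begins: read the wrist's pose just before it. camera_model takes no time and is no camera call.
- arm.sign_off(): hands the job in; it is judged then, once.
Trained networks look in the newest picture that a camera, given by its name, has taken for a name from the list of things; names that differ only in an ending like _2 or _b are one class to them, and where a whole thing is asked for, a point or a joint stands for the part that bears it (a point fixed in the world has none). Each returns a list of dicts, best first, with "score" (0 to 1); they miss things now and then, are a little off and sometimes report something else, mostly with a low value. They report only what shows in the picture. A call takes as long as a camera call.
- arm.masks_of(camera, label): "mask" (420x560 bool, what is visible of it) and "pixel" ([row, column] in pixels, amid what is visible of it).
- arm.place_of(camera, label): "pixel" ([row, column] in pixels: a listed point, or the origin of a listed thing).
The state is a dict: "t": time; "qpos": joint angles; "joint_velocities": joint speeds; "tau": joint torques, N m; "ee_pos": TCP position; "tcp_rot": TCP orientation; "wrist_force": force on the tool from outside, world axes, zero at the start; "torque": the same for the moment, N m; "gripper_width": opening from 0.0 (shut) to 1.0 (fully open); "gripper_force": force on a finger pad.
Only numpy, scipy, OpenCV 4.12 (cv2) and the standard library are available. Lean on these libraries where they do the work, as an engineer would, in place of code of your own. Each camera call takes 0.05 s, during which the arm holds its last target. There are 200 camera calls.

## Working session

There is one attempt and no reset: what is moved stays moved. The work goes in short steps, Python scripts to look and compute and a tool call to move; the robot and the scene stay as the last step left them, time stands still between calls to the robot, and variables do not carry over. Pictures are saved under pics/ and viewed, at most 10 in all, crops included, and the job is handed in when it is done.

Besides the shell and the picture viewer there is one more tool, called after "Call:" by a JSON object that holds its "name" and its "arguments", one argument or row to a line. carry_out: Moves the arm, as the interface text tells. Its arguments: {"type":"object","properties":{"rows":{"type":"string"},"newtons":{"type":"number"}},"required":["rows"]}

```bash
mkdir -p pics; ls
cat > h.py <<'E'
import numpy as np, cv2
from scipy.spatial.transform import Rotation as R
from bench import arm
def ray(cam,px,st=None):
    m=arm.camera_model(cam); K=np.array([[m['fx'],0,m['cx']],[0,m['fy'],m['cy']],[0,0,1.]])
    p=cv2.undistortPoints(np.array([[[px[1],px[0]]]],float),K,np.array([m['k1'],0,0,0.]))[0,0]
    d=np.array([p[0],p[1],1.])
    if 'rvec' in m:
        Rw=cv2.Rodrigues(np.array(m['rvec'],float))[0]; return -Rw.T@np.array(m['tvec'],float).ravel(), Rw.T@d
    T=np.array(m['tool_from_camera']); Rt=R.from_quat(st['tcp_rot']).as_matrix()
    return Rt@T[:3,3]+np.array(st['ee_pos']), Rt@T[:3,:3]@d
def atz(cam,px,z,st=None):
    o,d=ray(cam,px,st); return o+d*(z-o[2])/d[2]
def save(cam,name):
    im=arm.read_camera(cam); cv2.imwrite('pics/'+name,cv2.cvtColor(im,cv2.COLOR_RGB2BGR)); return im
E
python3 - <<'E'
from h import *
np.set_printoptions(precision=1,suppress=True)
print(arm.get_state())
for c in ('scene','top'):
    save(c,c+'0.png')
    for n,z in [('cup',0),('cup_mouth',62),('rest',0),('rest_groove',58),('station',0),('nozzle_tip',84),('plate_top',59),('black_cup',0),('steel_nozzle',0),('steel_bush',0),('loupe',0),('amber_bottle',0),('screwdriver',0),('dowel',0)]:
        for r in arm.place_of(c,n)[:2]: print(c,n,round(r['score'],2),np.round(r['pixel']),atz(c,r['pixel'],z))
E
```

```text
pics
{'t': 0.0, 'qpos': array([-1.5,  0.3, -0.2,  1.1,  0. ,  1.4]), 'joint_velocities': array([-0.,  0., -0.,  0.,  0.,  0.]), 'tau': array([ -0. , -53.7,  33.1,   0. ,  -0. ,  -0. ]), 'ee_pos': array([ 116. , -511.6,  230.7]), 'tcp_rot': array([ 1. ,  0.1,  0. , -0. ]), 'wrist_force': array([-0.2, -0.2, -0.6]), 'torque': array([ 0.1, -0.1, -0. ]), 'gripper_force': 0.0, 'gripper_width': 0.9979936709716787}
scene cup 0.78 [273. 355.] [505.8 227.6   0. ]
scene cup 0.58 [321. 290.] [723.9 256.8   0. ]
scene cup_mouth 0.62 [261. 353.] [517.9 221.6  62. ]
scene rest 0.75 [214. 324.] [468.1  18.1   0. ]
scene rest_groove 0.72 [272. 355.] [530.3 248.4  58. ]
scene rest_groove 0.6 [207. 324.] [483.5  34.   58. ]
scene station 0.69 [159. 286.] [ 451.8 -237.7    0. ]
scene nozzle_tip 0.71 [140. 287.] [ 449.2 -232.9   84. ]
scene plate_top 0.74 [146. 285.] [ 455.9 -235.1   59. ]
scene black_cup 0.76 [231. 228.] [741.5 -65.2   0. ]
scene black_cup 0.63 [283. 247.] [767.9 111.1   0. ]
scene steel_nozzle 0.52 [323. 290.] [726.6 262.4   0. ]
scene steel_bush 0.43 [198. 213.] [ 730.7 -200.     0. ]
[... 389 characters left out ...]
483.8  24.4   0. ]
top rest_groove 0.93 [255. 273.] [474.7  23.7  58. ]
top station 0.61 [264. 363.] [ 449.8 -225.9    0. ]
top nozzle_tip 0.89 [264. 371.] [ 444.1 -232.5   84. ]
top plate_top 0.67 [264. 367.] [ 447.3 -225.6   59. ]
top black_cup 0.66 [164. 304.] [739.8 -66.3   0. ]
top steel_nozzle 0.55 [172. 190.] [721.5 262.5   0. ]
top steel_bush 0.62 [167. 357.] [ 727.1 -219.7    0. ]
top loupe 0.61 [264. 365.] [ 448.9 -231.2    0. ]
top loupe 0.45 [160. 242.] [753.9 110.6   0. ]
top amber_bottle 0.72 [256. 278.] [475.8  12.5   0. ]
top amber_bottle 0.58 [230. 128.] [556. 439.   0.]
top screwdriver 0.61 [260. 452.] [ 455.  -478.8    0. ]
top dowel 0.44 [195. 420.] [ 641.  -397.2    0. ]
```

View pics/scene0.png

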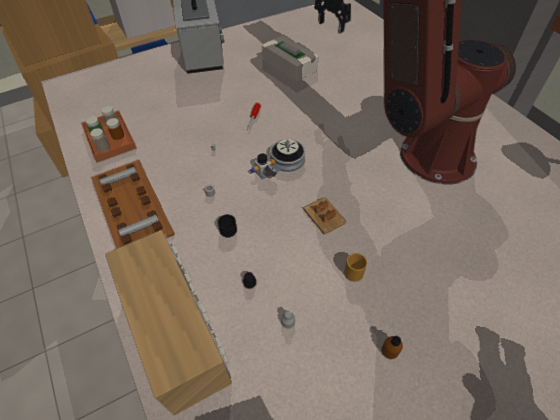

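View pics/top0.png

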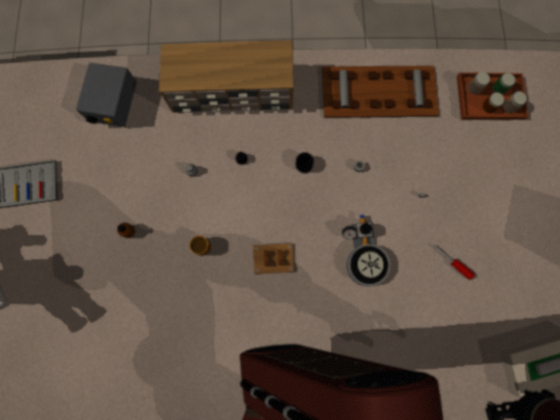

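The pictures show the cup upright at about scene (265,355) and top (245,200). The rest is at top (257,273) and the station at top (264,370), with its regulator on the +x side. The network positions agree with this, so the next step is to refine with the wrist camera.

```bash
cat >> h.py <<'E'
from scipy.linalg import logm,expm
def cur():
    s=arm.get_state(); T=np.eye(4); T[:3,:3]=R.from_quat(s['tcp_rot']).as_matrix(); T[:3,3]=s['ee_pos']; return T
def frame(z,y,grasp,back=19.):
    "tool pose with tool z, tool y directions and grasp point position"
    z=np.array(z,float);z/=np.linalg.norm(z); y=np.array(y,float); y-=z*(y@z); y/=np.linalg.norm(y)
    T=np.eye(4); T[:3,:3]=np.c_[np.cross(y,z),y,z]; T[:3,3]=np.array(grasp)+back*z; return T
def rows(A,B,vmax=38.,wmax=np.radians(6.6),N=None):
    "constant screw per row from A to B"
    D=np.linalg.inv(A)@B; L=np.real(logm(D)); w=np.array([L[2,1],L[0,2],L[1,0]])
    N=N or int(np.ceil(max(np.linalg.norm(w)/wmax,np.linalg.norm(L[:3,3])/vmax,np.linalg.norm(D[:3,3])/vmax)))
    E=expm(L/N); print(N,'rows of',np.round(E[:3,3]/10,3),np.round(w/N,4)); return N
E
python3 - <<'E'
from h import *
s=arm.get_state(); print({k:np.round(s[k],4) for k in('qpos','ee_pos','tcp_rot')}); print(arm.tcp_to_grasp)
print(np.round(arm.camera_model('wrist')['tool_from_camera'],3), {k:v for k,v in arm.camera_model('wrist').items() if k!='tool_from_camera'})
A=cur(); B=A.copy(); B[:3,3]=[400,-180,300]; rows(A,B)
E
```

```text
{'qpos': array([-1.4873,  0.2907, -0.1534,  1.1267,  0.    ,  1.4315]), 'ee_pos': array([ 116.0128, -512.0312,  231.3119]), 'tcp_rot': array([0.9938, 0.1112, 0.    , 0.    ])}
18.700000000000003
[[ 0.00000e+00 -9.59000e-01 -2.82000e-01  7.15140e+01]
 [ 1.00000e+00  0.00000e+00 -0.00000e+00 -6.18000e-01]
 [ 1.00000e-03 -2.82000e-01  9.59000e-01 -1.43597e+02]
 [ 0.00000e+00  0.00000e+00  0.00000e+00  1.00000e+00]] {'fx': 338.70777946184523, 'fy': 338.70777946184523, 'cx': 274.9377764664242, 'cy': 205.80982637734542, 'k1': -0.04946220049710089}
12 rows of [ 2.919 -2.176 -0.572] [0. 0. 0.]
```

Call:
{"name": "carry_out", "arguments": {
  "rows": "2.92 -2.18 -0.57 0 0 0 8.5;2.92 -2.18 -0.57 0 0 0 8.5;2.92 -2.18 -0.57 0 0 0 8.5;2.92 -2.18 -0.57 0 0 0 8.5;2.92 -2.18 -0.57 0 0 0 8.5;2.92 -2.18 -0.57 0 0 0 8.5;2.92 -2.18 -0.57 0 0 0 8.5;2.92 -2.18 -0.57 0 0 0 8.5;2.92 -2.18 -0.57 0 0 0 8.5;2.92 -2.18 -0.57 0 0 0 8.5;2.92 -2.18 -0.57 0 0 0 8.5;2.92 -2.18 -0.57 0 0 0 8.5;0 0 0 0 0 0 8.5"
}}

```text
t: 2.58
ee_pos: [403.2, -175.4, 300.8]
tcp_rot: [0.994, 0.114, 0.001, -0.0]
wrist_force: [-0.2, -0.1, -1.0]
gripper_width: 0.994
gripper_force: 0.0
```

Run:
```python
from h import *
np.set_printoptions(precision=1,suppress=True)
s=arm.get_state(); print({k:np.round(s[k],4) for k in('t','qpos','ee_pos','tcp_rot')})
save('wrist','w1.png')
for n,z in [('rest_groove',58),('rest',0),('station',0),('nozzle_tip',84),('plate_top',59)]:
    for r in arm.place_of('wrist',n)[:2]: print(n,round(r['score'],2),np.round(r['pixel']),atz('wrist',r['pixel'],z,s))
```

```text
{'t': np.float64(2.5833), 'qpos': array([-0.6,  0.1, -0.2,  1.3,  0. ,  2.3]), 'ee_pos': array([ 403.2, -175.4,  300.8]), 'tcp_rot': array([ 1. ,  0.1,  0. , -0. ])}
rest_groove 0.64 [ 71. 108.] [470.3  26.9  58. ]
rest 0.92 [ 71. 127.] [475.   31.2   0. ]
station 0.79 [140. 327.] [ 448.3 -233.1    0. ]
nozzle_tip 0.93 [148. 342.] [ 448.7 -237.2   84. ]
plate_top 0.83 [146. 339.] [ 447.5 -238.3   59. ]
```

View pics/w1.png

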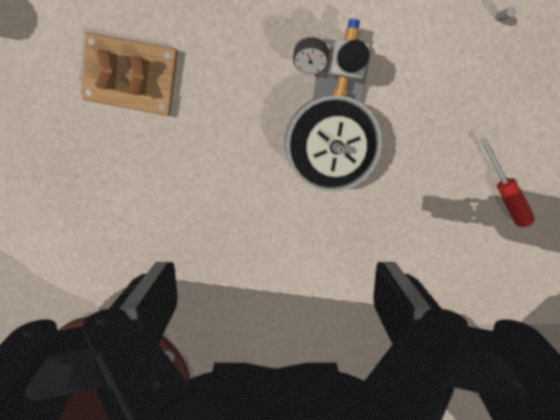

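The wrist picture shows the station's nozzle at (148,342), with the gauge and regulator on its +x side, and the rest at (75,130) with its groove along the image horizontal. Next is a look between the rest and the cup.

Call:
{"name": "carry_out", "arguments": {
  "rows": "0.8 -3.6 0 0 0 0 8.5;0.8 -3.6 0 0 0 0 8.5;0.8 -3.6 0 0 0 0 8.5;0.8 -3.6 0 0 0 0 8.5;0.8 -3.6 0 0 0 0 8.5;0.8 -3.6 0 0 0 0 8.5;0.8 -3.6 0 0 0 0 8.5;0.8 -3.6 0 0 0 0 8.5;0 0 0 0 0 0 8.5;0 0 0 0 0 0 8.5"
}}

```text
t: 3.72
ee_pos: [398.5, 116.2, 299.6]
tcp_rot: [0.994, 0.112, -0.0, 0.0]
wrist_force: [0.4, -0.3, -0.2]
gripper_width: 0.991
gripper_force: 0.0
```

Run:
```python
from h import *
np.set_printoptions(precision=4,suppress=True)
s=arm.get_state(); print({k:np.round(s[k],4) for k in('t','qpos','ee_pos','tcp_rot')})
save('wrist','w2.png')
for n,z in [('rest_groove',58),('rest',0),('cup',0),('cup_mouth',62)]:
    for r in arm.place_of('wrist',n)[:2]: print(n,round(r['score'],2),np.round(r['pixel']),atz('wrist',r['pixel'],z,s))
for n in('rest','cup'):
  for r in arm.masks_of('wrist',n)[:1]:
    c=max(cv2.findContours(r['mask'].astype(np.uint8),0,1)[0],key=cv2.contourArea)[:,0]
    w=np.array([atz('wrist',(p[1],p[0]),12 if n=='rest' else 62,s)[:2] for p in c],np.float32)
    print(n,r['score'],cv2.minAreaRect(w), c.min(0),c.max(0))
```

```text
{'t': np.float64(3.7167), 'qpos': array([ 0.1073,  0.0471, -0.2721,  1.2519, -0.0002,  3.0238]), 'ee_pos': array([398.481 , 116.1792, 299.5682]), 'tcp_rot': array([ 0.9937,  0.1123, -0.0001,  0.0001])}
rest_groove 0.66 [126. 370.] [471.4038  25.3592  58.    ]
rest 0.68 [123. 357.] [471.8789  26.2494   0.    ]
rest 0.62 [ 47. 195.] [515.6137 242.9551   0.    ]
cup 0.93 [ 55. 209.] [509.8038 224.703    0.    ]
cup_mouth 0.82 [ 47. 195.] [508.4448 228.0878  62.    ]
cup_mouth 0.43 [124. 369.] [472.8996  27.987   62.    ]
rest 0.58 ((472.22418212890625, 26.704124450683594), (82.80240631103516, 113.74008178710938), 0.5077885985374451) [310  82] [410 163]
cup 0.89 ((505.86871337890625, 220.75535583496094), (60.48237609863281, 50.21605682373047), 52.184356689453125) [174  21] [228  77]
```

View pics/w2.png

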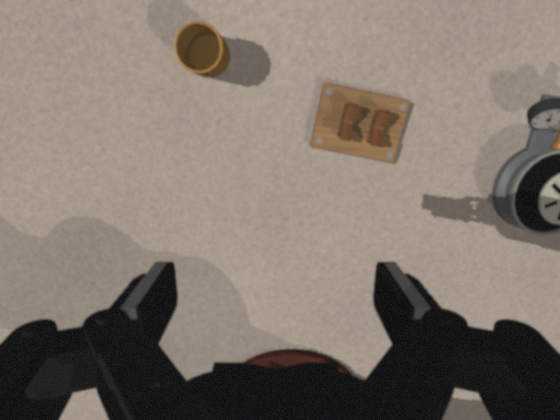

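The picture shows the cup at (48,202) and the rest at (122,360), with its groove along world y to within about 1°. I'll pick the cup up with the tool tilted 45° toward +y. Rotating it by 90° about the tool y axis then lays it in the groove with the mouth toward +y.

```bash
cat >> h.py <<'E'
CUP=np.array([508.5,226.,0]); REST=np.array([472.,26.5,58.]); NOZ=np.array([448.,-236.,0])
c=np.sqrt(.5)
PICK=frame([0,c,-c],[1,0,0],CUP+[0,0,34])
PRE=frame([0,c,-c],[1,0,0],CUP+[0,0,34]+np.array([0,-c,c])*90)
E
python3 - <<'E'
from h import *
s=dict(ee_pos=[398.48,116.18,299.57],tcp_rot=[.9937,.1123,0,0])
w=[atz('wrist',p,12,s)[:2] for p in [(84,322),(101,411),(162,397),(146,311)]]; print(np.round(w,1))
A=cur(); rows(A,PRE); rows(PRE,PICK)
E
```

```text
[[506.7  83.5]
 [512.9 -28.5]
 [436.9 -35.3]
 [431.4  77.8]]
14 rows of [0.334 0.607 1.768] [ 0.0378  0.0471 -0.0911]
3 rows of [0. 0. 3.] [0. 0. 0.]
```

Call:
{"name": "carry_out", "arguments": {
  "rows": "0.33 0.61 1.77 0.038 0.047 -0.091 8.5;0.33 0.61 1.77 0.038 0.047 -0.091 8.5;0.33 0.61 1.77 0.038 0.047 -0.091 8.5;0.33 0.61 1.77 0.038 0.047 -0.091 8.5;0.33 0.61 1.77 0.038 0.047 -0.091 8.5;0.33 0.61 1.77 0.038 0.047 -0.091 8.5;0.33 0.61 1.77 0.038 0.047 -0.091 8.5;0.33 0.61 1.77 0.038 0.047 -0.091 8.5;0.33 0.61 1.77 0.038 0.047 -0.091 8.5;0.33 0.61 1.77 0.038 0.047 -0.091 8.5;0.33 0.61 1.77 0.038 0.047 -0.091 8.5;0.33 0.61 1.77 0.038 0.047 -0.091 8.5;0.33 0.61 1.77 0.038 0.047 -0.091 8.5;0.33 0.61 1.77 0.038 0.047 -0.091 8.5;0 0 0 0 0 0 8.5;0 0 0 0 0 0 8.5"
}}

```text
t: 5.4
ee_pos: [507.6, 176.2, 82.4]
tcp_rot: [0.654, 0.652, 0.268, -0.273]
wrist_force: [-0.1, -0.9, 0.2]
gripper_width: 0.999
gripper_force: 0.0
```

Run:
```python
from h import *
np.set_printoptions(precision=4,suppress=True)
s=arm.get_state(); print({k:np.round(s[k],4) for k in('t','qpos','ee_pos','tcp_rot')}); print(PRE)
save('wrist','w3.png')
for n,z in [('cup',0),('cup_mouth',62)]:
    for r in arm.place_of('wrist',n)[:2]: print(n,round(r['score'],2),np.round(r['pixel']),atz('wrist',r['pixel'],z,s))
rows(cur(),PRE,N=2); rows(cur(),PICK)
```

```text
{'t': np.float64(5.4), 'qpos': array([-0.2465,  0.585 , -0.4293,  0.8028,  0.7542,  1.23  ]), 'ee_pos': array([507.6262, 176.1914,  82.3649]), 'tcp_rot': array([ 0.6544,  0.652 ,  0.2682, -0.2732])}
[[ -0.       1.       0.     508.5   ]
 [  0.7071   0.       0.7071 175.7954]
 [  0.7071   0.      -0.7071  84.2046]
 [  0.       0.       0.       1.    ]]
cup 0.82 [240. 276.] [507.3891 226.1217   0.    ]
cup_mouth 0.64 [198. 275.] [507.424  226.4271  62.    ]
2 rows of [-0.032  0.031 -0.002] [-0.0013  0.0003 -0.0013]
3 rows of [-0.02   0.026  2.999] [-0.0008  0.0002 -0.0009]
```

View pics/w3.png

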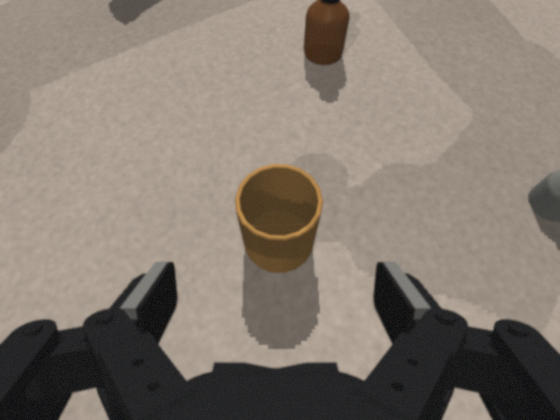

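The cup is centred between the fingers at (240,276), so I'll advance and grip.

Call:
{"name": "carry_out", "arguments": {
  "rows": "0 0 2.5 0 0 0 8.5;0 0 2.5 0 0 0 8.5;0 0 2.5 0 0 0 8.5;0 0 1.5 0 0 0 8.5;0 0 0 0 0 0 8.5;0 0 0 0 0 0 8.5;0 0 0 0 0 0 4;0 0 0 0 0 0 4;0 0 0 0 0 0 4;0 0 0 0 0 0 4;0 0 0 0 0 0 4;0 0 0 0 0 0 4;0 0 0 0 0 0 4;0 0 0 0 0 0 4",
  "newtons": 40
}}

```text
t: 6.72
ee_pos: [508.6, 239.7, 21.3]
tcp_rot: [0.653, 0.653, 0.27, -0.272]
wrist_force: [-1.9, -6.2, 9.2]
gripper_width: 0.609
gripper_force: 40.2
```

Run:
```python
from h import *
np.set_printoptions(precision=4,suppress=True)
A=cur(); s=arm.get_state(); print(s['t'],A,s['gripper_width']*85.4,s['gripper_force'])
# cup pose in world: centre mid-gripper in x
C=np.eye(4); C[:3,3]=[A[0,3],226.3,0]
G=np.linalg.inv(A)@C; np.save('G.npy',G); print(G)
g=np.array([-.05,1,0]);g/=np.linalg.norm(g)
# cup in the rest: z along g, mid-length over centre
Z=g; Y=np.array([0,0,0.])
# keep tool y horizontal: cup frame from pick: cup x=+x world (tool y)
X=np.cross(g,[0,0,1.]); L=np.eye(4); L[:3,:3]=np.c_[X,np.cross(Z,X),Z]; L[:3,3]=np.array([472,25,58])-31*g
T=L@np.linalg.inv(G); np.save('LAY.npy',T); print(T)
U=T.copy(); U[2,3]+=60
P=A.copy(); P[2,3]+=90; rows(A,P); rows(P,U); rows(U,T)
```

```text
6.7167 [[  0.0013   1.      -0.002  508.5792]
 [  0.7062   0.0005   0.708  239.7435]
 [  0.708   -0.0023  -0.7062  21.2901]
 [  0.       0.       0.       1.    ]] 51.989040178215824 40.18509194254875
[[  0.0013   0.7062   0.708  -24.5675]
 [  1.       0.0005  -0.0023   0.042 ]
 [ -0.002    0.708   -0.7062   5.5166]
 [  0.       0.       0.       1.    ]]
[[ -0.0341   0.9989   0.0333 472.4849]
 [  0.7072   0.0477  -0.7054  15.3022]
 [ -0.7062  -0.0005  -0.708   44.5565]
 [  0.       0.       0.       1.    ]]
3 rows of [ 2.124 -0.007 -2.119] [ 0. -0.  0.]
14 rows of [-1.773 -0.293 -0.05 ] [-0.0001 -0.1122 -0.0037]
2 rows of [2.119 0.001 2.124] [ 0. -0.  0.]
```

Call:
{"name": "carry_out", "arguments": {
  "rows": "0.5 0 -0.5 0 0 0 4;2.4 0 -2.4 0 0 0 4;2.4 0 -2.4 0 0 0 4;2.4 0 -2.4 0 0 0 4;2.4 0 -2.4 0 0 0 4;0 0 0 0 0 0 4;0 0 0 0 0 0 4"
}}

```text
t: 7.3
ee_pos: [509.2, 239.9, 164.8]
tcp_rot: [0.653, 0.654, 0.27, -0.271]
wrist_force: [0.8, -0.3, -2.1]
gripper_width: 0.605
gripper_force: 42.5
```

```bash
cat >> h.py <<'E'
def inhand(names=('cup','cup_mouth')):
    "ray of the wrist camera cut with the tool plane y=0, tool coords"
    arm.read_camera('wrist'); A=cur(); s=arm.get_state(); out=[]
    for n in names:
        for r in arm.place_of('wrist',n)[:1]:
            o,d=ray('wrist',r['pixel'],s); Rt=A[:3,:3].T; o=Rt@(o-A[:3,3]); d=Rt@d; print(n,round(r['score'],2),np.round(r['pixel']),'d',np.round(d,2),'pt',np.round(o-d*o[2]/d[2],1),'row ray o',np.round(o,1))
E
python3 - <<'E'
from h import *
np.set_printoptions(precision=4,suppress=True)
s=arm.get_state(); print(s['t'],s['wrist_force'],s['gripper_width']*85.4)
inhand(); G=np.load('G.npy'); print(G[:3,3],(G@[0,0,62,1])[:3])
m=arm.camera_model('wrist');K=np.array([[m['fx'],0,m['cx']],[0,m['fy'],m['cy']],[0,0,1.]])
T=np.linalg.inv(np.array(m['tool_from_camera']))
for p in (G[:3,3],(G@[0,0,62,1])[:3]): print(cv2.projectPoints(p[None],cv2.Rodrigues(T[:3,:3])[0],T[:3,3],K,np.array([m['k1'],0,0,0.]))[0])
A=cur();U=np.load('LAY.npy');U[2,3]+=60; N=rows(A,U)
L=np.real(logm(np.linalg.inv(A)@U))
for i in range(0,N+1,2): X=A@expm(L*i/N); print(X[:3,3],[(X@G@np.array(q+(1,)))[2] for q in((0,26,0),(0,-26,0),(0,26,62))])
E
```

```text
7.3 [ 0.8306 -0.2803 -2.1027] 51.64353157567337
cup 0.89 [309. 276.] d [-0.57  0.    0.87] pt [-21.2   0.2   0. ] row ray o [  72.6   -0.1 -142.9]
cup_mouth 0.6 [271. 274.] d [-0.47 -0.    0.91] pt [-0.8 -0.6 -0. ] row ray o [  72.6   -0.1 -142.9]
[-24.5675   0.042    5.5166] [ 19.3298  -0.0994 -38.2671]
[[[275.5609 308.2985]]]
[[[275.2882 269.5889]]]
14 rows of [-1.8   -0.287  0.352] [-0.0004 -0.1121 -0.0036]
[507.3015 240.2529 161.9032] [np.float64(140.60305122934685), np.float64(140.64542082053575), np.float64(202.60264226112844)]
[501.5059 218.1297 132.7275] [np.float64(109.17221619412186), np.float64(120.7766616153854), np.float64(169.60856515304778)]
[496.0208 190.0367 109.1703] [np.float64(84.53983584049274), np.float64(107.12632929443984), np.float64(140.38475778956106)]
[490.8386 157.3745  92.4201] [np.float64(67.94822469440709), np.float64(100.38614859352018), np.float64(116.4037279015822)]
[485.9365 121.7728  83.324 ] [np.float64(60.23656979436571), np.float64(100.90140076915405), np.float64(98.87513427406107)]
[481.2778  85.0089  82.3454] [np.float64(61.7988576815405), np.float64(108.65361277148763), np.float64(88.68513997276327)]
[476.8135  48.9182  89.5407] [np.float64(72.56412171189925), np.float64(123.26148339873401), np.float64(86.35198417067726)]
[472.4849  15.3022 104.5565] [np.float64(92.00000000000006), np.float64(144.00000000000006), np.float64(92.0)]
```

The cup in hand matches the prediction to within 1–2 px. Now I'll swing it over the rest.

Call:
{"name": "carry_out", "arguments": {
  "rows": "-1.8 -0.29 0.35 0 -0.112 -0.0036 4;-1.8 -0.29 0.35 0 -0.112 -0.0036 4;-1.8 -0.29 0.35 0 -0.112 -0.0036 4;-1.8 -0.29 0.35 0 -0.112 -0.0036 4;-1.8 -0.29 0.35 0 -0.112 -0.0036 4;-1.8 -0.29 0.35 0 -0.112 -0.0036 4;-1.8 -0.29 0.35 0 -0.112 -0.0036 4;-1.8 -0.29 0.35 0 -0.112 -0.0036 4;-1.8 -0.29 0.35 0 -0.112 -0.0036 4;-1.8 -0.29 0.35 0 -0.112 -0.0036 4;-1.8 -0.29 0.35 0 -0.112 -0.0036 4;-1.8 -0.29 0.35 0 -0.112 -0.0036 4;-1.8 -0.29 0.35 0 -0.112 -0.0036 4;-1.8 -0.29 0.35 0 -0.112 -0.0036 4;0 0 0 0 0 0 4;0 0 0 0 0 0 4;0 0 0 0 0 0 4"
}}

```text
t: 8.87
ee_pos: [472.9, 15.9, 104.5]
tcp_rot: [0.638, 0.67, -0.264, 0.273]
wrist_force: [-0.3, 0.3, -1.9]
gripper_width: 0.604
gripper_force: 42.5
```

Run:
```python
from h import *
np.set_printoptions(precision=4,suppress=True)
s=arm.get_state(); print(s['t'],s['wrist_force'],s['qpos'])
save('wrist','w4.png')
for c in('wrist','top'):
  if c=='top': arm.read_camera(c)
  for n,z in [('rest',0),('rest_groove',58)]:
    for r in arm.place_of(c,n)[:2]: print(c,n,round(r['score'],2),np.round(r['pixel']),atz(c,r['pixel'],z,s))
A=cur();T=np.load('LAY.npy'); print(A,T); rows(A,T,N=4)
```

```text
8.8667 [-0.2821  0.3143 -1.9399] [ 0.3436  0.5731 -0.3685  0.9141 -0.7348  1.9755]
wrist rest 0.97 [ 89. 273.] [470.379  27.215   0.   ]
wrist rest_groove 0.91 [174. 275.] [472.2937  23.3693  58.    ]
top rest 0.67 [168. 357.] [ 723.8576 -220.1057    0.    ]
top rest 0.66 [257. 274.] [475.1247  23.6789   0.    ]
top rest_groove 0.73 [257. 274.] [470.6598  21.0628  58.    ]
[[ -0.0353   0.9989   0.0309 473.2808]
 [  0.7095   0.0469  -0.7032  15.3496]
 [ -0.7038  -0.0029  -0.7104 105.8574]
 [  0.       0.       0.       1.    ]] [[ -0.0341   0.9989   0.0333 472.4849]
 [  0.7072   0.0477  -0.7054  15.3022]
 [ -0.7062  -0.0005  -0.708   44.5565]
 [  0.       0.       0.       1.    ]]
4 rows of [ 1.08  -0.017  1.088] [-0.0006 -0.0008  0.0003]
```

View pics/w4.png

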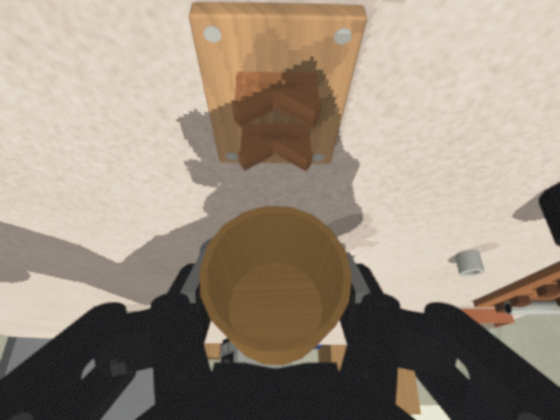

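The rest is centred under the cup, with the groove at column 275. I'll lower.

Call:
{"name": "carry_out", "arguments": {
  "rows": "1.2 -0.03 1.2 0 0 0 4;1.2 -0.02 1.2 0 0 0 4;1.2 -0.02 1.2 0 0 0 4;0.35 0 0.35 0 0 0 4;0 0 0 0 0 0 4;0 0 0 0 0 0 4"
}}

```text
t: 9.67
ee_pos: [472.3, 15.5, 50.1]
tcp_rot: [0.637, 0.67, -0.264, 0.275]
wrist_force: [-0.1, -0.8, -1.0]
gripper_width: 0.605
gripper_force: 42.5
```

Call:
{"name": "carry_out", "arguments": {
  "rows": "0.1 0 0.1 0 0 0 4;0.1 0 0.1 0 0 0 4;0.1 0 0.1 0 0 0 4;0 0 0 0 0 0 4;0 0 0 0 0 0 4"
}}

```text
t: 10.08
ee_pos: [472.2, 15.6, 45.6]
tcp_rot: [0.638, 0.67, -0.264, 0.275]
wrist_force: [-0.1, 0.2, -1.9]
gripper_width: 0.606
gripper_force: 42.5
```

Call:
{"name": "carry_out", "arguments": {
  "rows": "0.08 0 0.08 0 0 0 4;0.07 0 0.07 0 0 0 4;0 0 0 0 0 0 4;0 0 0 0 0 0 4"
}}

```text
t: 10.42
ee_pos: [472.2, 15.6, 43.3]
tcp_rot: [0.637, 0.67, -0.264, 0.275]
wrist_force: [0.6, -0.5, -0.8]
gripper_width: 0.604
gripper_force: 42.6
```

Call:
{"name": "carry_out", "arguments": {
  "rows": "0.07 0 0.07 0 0 0 4;0.07 0 0.07 0 0 0 4;0 0 0 0 0 0 4;0 0 0 0 0 0 4"
}}

```text
t: 10.75
ee_pos: [472.8, 15.4, 42.6]
tcp_rot: [0.637, 0.669, -0.264, 0.276]
wrist_force: [-0.9, 2.6, 11.6]
gripper_width: 0.606
gripper_force: 43.4
```

It made contact with about 13 N upward. I'll ease off slightly, release and retreat.

Call:
{"name": "carry_out", "arguments": {
  "rows": "-0.05 0 -0.05 0 0 0 4;0 0 0 0 0 0 5.6;0 0 0 0 0 0 8.5;0 0 0 0 0 0 8.5;0 0 0 0 0 0 8.5;0 0 0 0 0 0 8.5;0 0 0 0 0 0 8.5;0 0 0 0 0 0 8.5;0 0 -1 0 0 0 8.5;0 0 -2.5 0 0 0 8.5;0 0 -2.5 0 0 0 8.5;0 0 -2.5 0 0 0 8.5;0 0 -2.5 0 0 0 8.5;0 0 -2 0 0 0 8.5;0 0 0 0 0 0 8.5;0 0 0 0 0 0 8.5"
}}

```text
t: 12.08
ee_pos: [468.5, 107.8, 134.4]
tcp_rot: [0.637, 0.67, -0.264, 0.275]
wrist_force: [0.6, 0.0, -0.4]
gripper_width: 0.998
gripper_force: 0.0
```

```bash
cat >> h.py <<'E'
G3=np.array([-.05,1,0]);G3/=np.linalg.norm(G3)
def regrasp(mid,zc,q,up=0.):
    "tool leaning q from down toward mouth, gripping at zc from the bottom; mid = cup mid point"
    q=np.radians(q); z=np.sin(q)*G3-np.cos(q)*np.array([0,0,1.]); return frame(z,np.cross(G3,[0,0,1.]),mid+G3*(zc-31)-z*up,22.)
E
python3 - <<'E'
from h import *
np.set_printoptions(precision=2,suppress=True)
s=arm.get_state(); print(s['t'],s['ee_pos'],s['wrist_force'])
save('wrist','w5.png')
for n in('cup','cup_mouth'):
    for r in arm.place_of('wrist',n)[:2]: print(n,round(r['score'],2),np.round(r['pixel']),atz('wrist',r['pixel'],58,s))
arm.read_camera('top')
for n in('cup','cup_mouth'):
    for r in arm.place_of('top',n)[:2]: print('top',n,round(r['score'],2),np.round(r['pixel']),atz('top',r['pixel'],58))
A=cur(); B=regrasp(np.array([472,25,58.]),28,35,90); rows(A,B); print(A[:3,3],B)
E
```

```text
12.0833 [468.53 107.75 134.35] [ 0.6  0.  -0.4]
cup 0.8 [224. 273.] [472.16  -5.6   58.  ]
cup_mouth 0.59 [186. 271.] [468.01  56.04  58.  ]
top cup 0.8 [257. 289.] [469.1 -19.3  58. ]
top cup 0.38 [166. 357.] [ 715.07 -210.99   58.  ]
top cup_mouth 0.66 [256. 258.] [473.85  64.4   58.  ]
13 rows of [-1.    0.    0.31] [-0.    0.11 -0.  ]
[467.71 106.33 133.71] [[ -0.04   1.    -0.03 474.1 ]
 [  0.82   0.05   0.57 -16.95]
 [  0.57   0.    -0.82 113.7 ]
 [  0.     0.     0.     1.  ]]
```

View pics/w5.png

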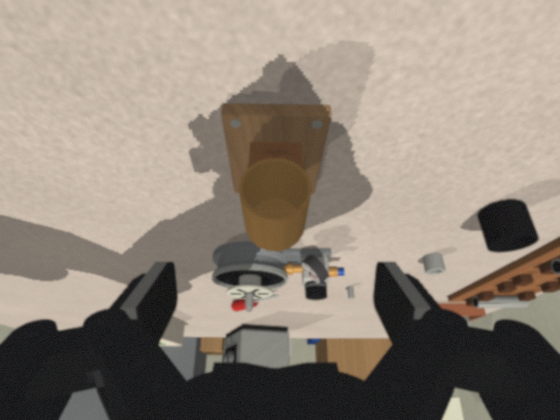

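The cup lies in the groove with its mouth toward +y; its mid point is at about (471, 25). I'll swing to the regrasp pose.

Call:
{"name": "carry_out", "arguments": {
  "rows": "-1 0 0.31 0 0.107 0 8.5;-1 0 0.31 0 0.107 0 8.5;-1 0 0.31 0 0.107 0 8.5;-1 0 0.31 0 0.107 0 8.5;-1 0 0.31 0 0.107 0 8.5;-1 0 0.31 0 0.107 0 8.5;-1 0 0.31 0 0.107 0 8.5;-1 0 0.31 0 0.107 0 8.5;-1 0 0.31 0 0.107 0 8.5;-1 0 0.31 0 0.107 0 8.5;-1 0 0.31 0 0.107 0 8.5;-1 0 0.31 0 0.107 0 8.5;-1 0 0.31 0 0.107 0 8.5;0 0 0 0 0 0 8.5;0 0 0 0 0 0 8.5"
}}

```text
t: 13.63
ee_pos: [473.1, -17.9, 112.3]
tcp_rot: [0.66, 0.688, 0.205, -0.22]
wrist_force: [-0.7, 0.2, 0.0]
gripper_width: 1.001
gripper_force: 0.0
```

Run:
```python
from h import *
np.set_printoptions(precision=2,suppress=True)
s=arm.get_state(); print(s['t'],s['ee_pos'],s['qpos'])
arm.read_camera('wrist')
for n in('cup','cup_mouth'):
    for r in arm.place_of('wrist',n)[:2]: print(n,round(r['score'],2),np.round(r['pixel']),atz('wrist',r['pixel'],58,s))
A=cur(); 
for u in(90,0): rows(A,regrasp(np.array([471.5,25,58.]),28,35,u),N=4)
```

```text
13.6333 [473.08 -17.95 112.3 ] [-0.54  0.54 -0.3   1.1   0.5   0.9 ]
cup 0.55 [258. 278.] [473.73  -3.23  58.  ]
cup_mouth 0.68 [169. 274.] [468.45  58.39  58.  ]
4 rows of [-0.04 -0.01  0.01] [-0.  0. -0.]
4 rows of [-0.03 -0.01  2.26] [-0.  0. -0.]
```

Call:
{"name": "carry_out", "arguments": {
  "rows": "0 0 2.5 0 0 0 8.5;0 0 2.5 0 0 0 8.5;0 0 2.5 0 0 0 8.5;0 0 1.5 0 0 0 8.5;0 0 0 0 0 0 8.5;0 0 0 0 0 0 8.5;0 0 0 0 0 0 4;0 0 0 0 0 0 4;0 0 0 0 0 0 4;0 0 0 0 0 0 4;0 0 0 0 0 0 4;0 0 0 0 0 0 4;0 0 0 0 0 0 4;0 0 0 0 0 0 4",
  "newtons": 60
}}

```text
t: 14.95
ee_pos: [472.0, 34.1, 41.5]
tcp_rot: [0.659, 0.69, 0.206, -0.217]
wrist_force: [-2.0, -2.6, 9.1]
gripper_width: 0.599
gripper_force: 60.5
```

Run:
```python
from h import *
np.set_printoptions(precision=3,suppress=True)
s=arm.get_state(); print(s['t'],s['ee_pos'],s['wrist_force'],s['gripper_width']*85.4)
A=cur(); up=A[:3,:3].T@[0,0,1]; print('up in tool',up)
# cup in hand: axis along groove, mid at (.,26.5,58)
X=np.cross(G3,[0,0,1.]); C=np.eye(4); C[:3,:3]=np.c_[X,np.cross(G3,X),G3]
m=A[:3,3].copy(); m+=A[:3,2]*((58-m[2])/A[2,2]); zc=31+(m-np.array([472,26.,58]))@G3; print('zc along',zc)
C[:3,3]=m-zc*G3; G=np.linalg.inv(A)@C; np.save('G2.npy',G); print(G)
# goal: cup z down, tool heading h, over nozzle
def goal(az,mouthz):
    h=np.array([np.cos(az),np.sin(az),0]); X=np.cross(h,[0,0,1.])
    # tool heading is -g image: cup y?  tool z = a*cupz + b*cupy
    ty=G[:3,:3].T@[0,0,1.]; print('tool z in cup',ty) if mouthz>150 else 0
    Zc=np.array([0,0,-1.]); Yc=h*np.sign(ty[1]); Rm=np.c_[np.cross(Yc,Zc),Yc,Zc]
    T=np.eye(4);T[:3,:3]=Rm;T[:3,3]=NOZ+[0,0,mouthz+62]; return T@np.linalg.inv(G)
for az in (-.48,-.3,-.7): print(az,goal(az,160))
```

```text
14.95 [472.048  34.051  41.536] [-1.986 -2.644  9.103] 51.19503051034425
up in tool [ 0.572 -0.002 -0.82 ]
zc along 27.563673031306344
[[  0.004  -0.572   0.82  -22.613]
 [  1.      0.002  -0.004   0.103]
 [  0.      0.82    0.572 -35.828]
 [  0.      0.      0.      1.   ]]
tool z in cup [0.    0.82  0.572]
-0.48 [[  -0.505    0.464    0.728  462.606]
 [   0.268    0.886   -0.379 -243.597]
 [  -0.82     0.004   -0.572  182.962]
 [   0.       0.       0.       1.   ]]
tool z in cup [0.    0.82  0.572]
-0.3 [[  -0.545    0.298    0.784  463.73 ]
 [   0.173    0.955   -0.242 -240.859]
 [  -0.82     0.004   -0.572  182.962]
 [   0.       0.       0.       1.   ]]
tool z in cup [0.    0.82  0.572]
-0.7 [[  -0.435    0.646    0.628  460.596]
 [   0.372    0.763   -0.528 -246.601]
 [  -0.82     0.004   -0.572  182.962]
 [   0.       0.       0.       1.   ]]
```

```bash
cat >> h.py <<'E'
def goal(az,mouthz,G,noz=NOZ):
    h=np.array([np.cos(az),np.sin(az),0]); Zc=np.array([0,0,-1.])
    T=np.eye(4);T[:3,:3]=np.c_[np.cross(h,Zc),h,Zc];T[:3,3]=noz+[0,0,mouthz+62]; return T@np.linalg.inv(G)
E
python3 - <<'E'
from h import *
np.set_printoptions(precision=3,suppress=True)
G=np.load('G2.npy'); A=cur(); P1=A.copy(); P1[2,3]+=130; rows(A,P1)
mid=(P1@G@[0,0,31,1])[:3]; P2=P1.copy(); P2[:3,3]+=np.array([448,-236,205])-mid; rows(P1,P2)
P3=goal(-.5,174,G); rows(P2,P3); print((P2@G@[0,0,31,1]),(P3@G@[0,0,31,1]),P3)
E
```

```text
4 rows of [ 1.858 -0.007 -2.666] [0. 0. 0.]
7 rows of [-2.916 -0.522 -2.327] [0. 0. 0.]
16 rows of [-0.158  0.048 -0.032] [-0.013 -0.089 -0.069]
[ 448. -236.  205.    1.] [ 448. -236.  205.    1.] [[  -0.5      0.481    0.72   462.451]
 [   0.278    0.877   -0.393 -243.887]
 [  -0.82     0.004   -0.572  196.962]
 [   0.       0.       0.       1.   ]]
```

Call:
{"name": "carry_out", "arguments": {
  "rows": "0.5 0 -0.7 0 0 0 4;1.8 0 -2.6 0 0 0 4;1.8 0 -2.6 0 0 0 4;1.8 0 -2.6 0 0 0 4;1.5 0 -2.1 0 0 0 4;-2.92 -0.52 -2.33 0 0 0 4;-2.92 -0.52 -2.33 0 0 0 4;-2.92 -0.52 -2.33 0 0 0 4;-2.92 -0.52 -2.33 0 0 0 4;-2.92 -0.52 -2.33 0 0 0 4;-2.92 -0.52 -2.33 0 0 0 4;-2.92 -0.52 -2.33 0 0 0 4;0 0 0 0 0 0 4;0 0 0 0 0 0 4;0 0 0 0 0 0 4"
}}

```text
t: 16.2
ee_pos: [447.6, -227.4, 186.9]
tcp_rot: [0.659, 0.69, 0.206, -0.218]
wrist_force: [-0.6, 0.6, -1.0]
gripper_width: 0.602
gripper_force: 63.1
```

Run:
```python
from h import *
np.set_printoptions(precision=3,suppress=True)
G=np.load('G2.npy'); A=cur(); s=arm.get_state(); print(s['t'],s['ee_pos'],s['qpos'],s['wrist_force'],s['gripper_width']*85.4)
print((A@G@[0,0,31,1])); P3=goal(-.5,174,G); rows(A,P3)
```

```text
16.2 [ 447.615 -227.413  186.899] [-0.853  0.648  0.108  1.532  0.361  0.579] [-0.61   0.584 -0.968] 51.38005465744711
[ 448.045 -235.451  203.357    1.   ]
16 rows of [-0.162  0.049 -0.043] [-0.013 -0.089 -0.069]
```

Call:
{"name": "carry_out", "arguments": {
  "rows": "-0.16 0.05 -0.04 -0.013 -0.089 -0.069 4;-0.16 0.05 -0.04 -0.013 -0.089 -0.069 4;-0.16 0.05 -0.04 -0.013 -0.089 -0.069 4;-0.16 0.05 -0.04 -0.013 -0.089 -0.069 4;-0.16 0.05 -0.04 -0.013 -0.089 -0.069 4;-0.16 0.05 -0.04 -0.013 -0.089 -0.069 4;-0.16 0.05 -0.04 -0.013 -0.089 -0.069 4;-0.16 0.05 -0.04 -0.013 -0.089 -0.069 4;-0.16 0.05 -0.04 -0.013 -0.089 -0.069 4;-0.16 0.05 -0.04 -0.013 -0.089 -0.069 4;-0.16 0.05 -0.04 -0.013 -0.089 -0.069 4;-0.16 0.05 -0.04 -0.013 -0.089 -0.069 4;-0.16 0.05 -0.04 -0.013 -0.089 -0.069 4;-0.16 0.05 -0.04 -0.013 -0.089 -0.069 4;-0.16 0.05 -0.04 -0.013 -0.089 -0.069 4;-0.16 0.05 -0.04 -0.013 -0.089 -0.069 4;0 0 0 0 0 0 4;0 0 0 0 0 0 4;0 0 0 0 0 0 4"
}}

```text
t: 17.78
ee_pos: [464.2, -243.9, 195.8]
tcp_rot: [0.234, 0.862, -0.105, 0.436]
wrist_force: [-0.4, 0.5, -0.7]
gripper_width: 0.601
gripper_force: 63.2
```

Run:
```python
from h import *
np.set_printoptions(precision=3,suppress=True)
G=np.load('G2.npy'); A=cur(); s=arm.get_state(); print(s['t'],s['ee_pos'],s['qpos'],s['gripper_width']*85.4)
print(A@G); rows(A,goal(-.5,174,G),N=2)
for c in('wrist','scene','top'):
  save(c,c+'6.png')
  for n,z in [('cup',236),('cup_mouth',174),('nozzle_tip',84),('plate_top',59),('station',0)]:
    for r in arm.place_of(c,n)[:1]: print(c,n,round(r['score'],2),np.round(r['pixel']),atz(c,r['pixel'],z,s))
m=arm.camera_model('wrist');K=np.array([[m['fx'],0,m['cx']],[0,m['fy'],m['cy']],[0,0,1.]])
T=np.linalg.inv(np.array(m['tool_from_camera']))
for p in (G[:3,3],(G@[0,0,62,1])[:3]): print('pred col,row',cv2.projectPoints(p[None],cv2.Rodrigues(T[:3,:3])[0],T[:3,3],K,np.array([m['k1'],0,0,0.]))[0].ravel())
```

```text
17.7833 [ 464.206 -243.884  195.8  ] [-0.745 -0.044 -1.285 -0.587  0.194 -0.119] 51.366093797686844
[[   0.494    0.869   -0.018  450.589]
 [   0.869   -0.493    0.032 -237.011]
 [   0.019   -0.031   -0.999  235.326]
 [   0.       0.       0.       1.   ]]
2 rows of [-0.002 -0.042 -0.096] [-0.001 -0.016 -0.012]
wrist cup 0.96 [366. 275.] [ 436.402 -228.559  236.   ]
wrist cup_mouth 0.61 [210. 274.] [ 450.189 -235.476  174.   ]
wrist nozzle_tip 0.57 [ 51. 267.] [ 448.246 -236.356   84.   ]
wrist plate_top 0.88 [ 17. 270.] [ 448.78  -234.129   59.   ]
scene cup 0.59 [101. 287.] [ 452.868 -228.933  236.   ]
scene cup_mouth 0.67 [115. 287.] [ 444.607 -244.005  174.   ]
scene nozzle_tip 0.75 [138. 285.] [ 450.737 -243.511   84.   ]
scene plate_top 0.55 [146. 286.] [ 451.801 -233.25    59.   ]
scene station 0.89 [158. 285.] [ 451.904 -242.094    0.   ]
top cup 0.75 [256. 383.] [ 453.414 -236.592  236.   ]
top cup_mouth 0.94 [259. 377.] [ 452.388 -232.005  174.   ]
top nozzle_tip 0.89 [265. 374.] [ 442.295 -240.398   84.   ]
top plate_top 0.52 [193. 420.] [ 635.358 -382.552   59.   ]
top station 0.77 [264. 368.] [ 449.268 -238.252    0.   ]
pred col,row [273.901 359.959]
pred col,row [273.517 207.709]
```

View pics/wrist6.png

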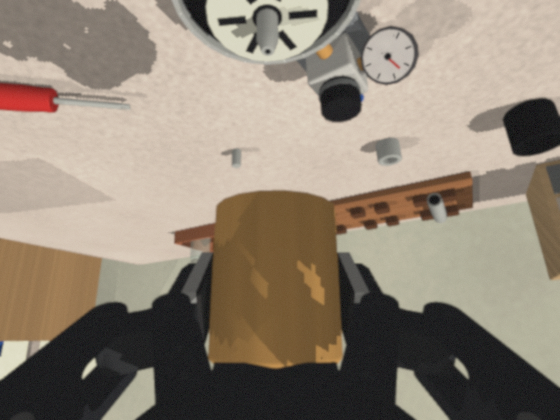

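The picture shows the cup mouth-down in the hand, with the nozzle at (51,267) straight below and ahead. Joint 3 is near its limit, so I'll fit a quick kinematic model before descending.

```bash
cat > kin.py <<'E'
from h import *
from scipy.optimize import least_squares
D=[([-1.4873,.2907,-.1534,1.1267,0,1.4315],(116.01,-512.03,231.31)),([.1073,.0471,-.2721,1.2519,-.0002,3.0238],(398.48,116.18,299.57)),
([-.2465,.585,-.4293,.8028,.7542,1.23],(507.63,176.19,82.36)),([.3436,.5731,-.3685,.9141,-.7348,1.9755],(473.28,15.35,105.86)),
([-.853,.648,.108,1.532,.361,.579],(447.6,-227.4,186.9)),([-.745,-.044,-1.285,-.587,.194,-.119],(464.2,-243.9,195.8))]
rot=lambda a,v:np.array([v[0]*np.cos(a)+v[1]*np.sin(a),-v[0]*np.sin(a)+v[1]*np.cos(a)])
def fk(q,k):
    h,a,b,c_,d,e,f,lat,d6=k; phi=q[1]-q[2]+q[3]
    w=np.array([0,h])+rot(q[1],(a,b))+rot(q[1]-q[2],(c_,d))+rot(phi,(e,f))
    r=np.array([np.cos(q[0]),np.sin(q[0]),0]); l=np.array([-r[1],r[0],0]); Z=np.array([0,0,1.])
    u=r*np.cos(phi)-Z*np.sin(phi); z=u*np.cos(q[4])+l*np.sin(q[4])
    x0=-(r*np.sin(phi)+Z*np.cos(phi))    # tool x at q5=0
    y0=np.cross(z,x0); x=x0*np.cos(q[5])+y0*np.sin(q[5])
    return w[0]*r+w[1]*Z+lat*l+d6*z, np.c_[x,np.cross(z,x),z]
E
python3 - <<'E'
from kin import *
np.set_printoptions(precision=2,suppress=True)
s=arm.get_state(); q=s['qpos']; D[-1]=(list(q),tuple(s['ee_pos']))
f=least_squares(lambda k:np.concatenate([fk(q,k)[0]-p for q,p in D]+[.003*(k-[300,0,300,300,0,0,0,70,200])]),[300,0,300,300,0,0,0,70,200.])
k=f.x; np.save('k.npy',k); print(k,np.sqrt((f.fun[:18]**2).mean())); print(fk(q,k)[1],cur()[:3,:3],s['qpos'])
G=np.load('G2.npy')
lo=np.array([-2.52,-.91,-1.3,-1.96,-1.52,-3.14]);hi=np.array([2.52,1.74,1.37,2.02,1.47,3.14])
for az in(-.5,-.75,-1.0,-.2,.3):
  for mz in(174,120,59,48):
    T=goal(az,mz,G)
    def res(x):
        p,Rm=fk(x,k); return np.r_[(p-T[:3,3])/100,(Rm-T[:3,:3]).ravel()]
    g=least_squares(res,np.clip(q,lo+.01,hi-.01)); print(az,mz,round(g.cost,5),g.x)
E
```

```text
[297.76   0.86 508.01 384.44  60.48 117.56   0.07  72.77 324.65] 0.28965129734526807
[[-0.51  0.5   0.71]
 [ 0.31  0.87 -0.39]
 [-0.8   0.02 -0.59]] [[-0.51  0.5   0.71]
 [ 0.31  0.87 -0.39]
 [-0.8   0.02 -0.59]] [-0.75 -0.04 -1.29 -0.59  0.19 -0.12]
-0.5 174 0.0 [-0.76 -0.02 -1.32 -0.68  0.21 -0.15]
-0.5 120 0.0 [-0.76  0.28 -1.42 -1.07  0.21 -0.15]
-0.5 59 0.0 [-0.76  0.72 -1.5  -1.6   0.21 -0.15]
-0.5 48 0.0 [-0.76  0.81 -1.51 -1.69  0.21 -0.15]
-0.75 174 0.0 [-0.51  0.01 -1.29 -0.68 -0.19  0.14]
-0.75 120 0.0 [-0.51  0.28 -1.38 -1.04 -0.19  0.14]
-0.75 59 0.0 [-0.51  0.67 -1.45 -1.49 -0.19  0.14]
-0.75 48 0.0 [-0.51  0.74 -1.45 -1.57 -0.19  0.14]
-1.0 174 0.0 [-0.32  0.07 -1.17 -0.51 -0.54  0.44]
-1.0 120 0.0 [-0.32  0.27 -1.24 -0.78 -0.54  0.44]
-1.0 59 0.0 [-0.32  0.54 -1.3  -1.11 -0.54  0.44]
-1.0 48 0.0 [-0.32  0.59 -1.31 -1.17 -0.54  0.44]
-0.2 174 0.0 [-1.01 -0.02 -1.23 -0.43  0.64 -0.54]
-0.2 120 0.0 [-1.01  0.21 -1.32 -0.74  0.64 -0.54]
-0.2 59 0.0 [-1.01  0.54 -1.39 -1.14  0.64 -0.54]
-0.2 48 0.0 [-1.01  0.61 -1.4  -1.22  0.64 -0.54]
0.3 174 0.0 [-1.17  0.19 -0.83  0.41  0.96 -1.4 ]
0.3 120 0.0 [-1.17  0.31 -0.89  0.23  0.96 -1.4 ]
0.3 59 0.0 [-1.17  0.46 -0.94  0.03  0.96 -1.4 ]
0.3 48 0.0 [-1.17  0.49 -0.95 -0.01  0.96 -1.4 ]
```

Run:
```python
from kin import *
np.set_printoptions(precision=2,suppress=True)
q=arm.get_state()['qpos']; k=np.load('k.npy'); G=np.load('G2.npy')
for az in(-1.2,-1.3,-1.4):
  for mz in(174,48):
    T=goal(az,mz,G)
    g=least_squares(lambda x:(lambda p,Rm:np.r_[(p-T[:3,3])/100,(Rm-T[:3,:3]).ravel()])(*fk(x,k)),q); print(az,mz,round(g.cost,5),g.x)
A=cur(); rows(A,goal(-1.3,174,G)); rows(A,goal(-1.3,150,G))
```

```text
-1.2 174 0.0 [-0.21  0.13 -1.03 -0.25 -0.75  0.72]
-1.2 48 0.0 [-0.21  0.52 -1.15 -0.77 -0.75  0.72]
-1.3 174 0.0 [-0.18  0.17 -0.94 -0.09 -0.83  0.87]
-1.3 48 0.0 [-0.18  0.51 -1.05 -0.55 -0.83  0.87]
-1.4 174 0.0 [-0.16  0.21 -0.84  0.08 -0.89  1.04]
-1.4 48 0.0 [-0.16  0.51 -0.95 -0.33 -0.89  1.04]
7 rows of [ 0.03 -0.2  -0.04] [ 0.09 -0.    0.06]
7 rows of [ 0.3  -0.2   0.16] [ 0.09 -0.    0.06]
```

```bash
sed -i 's/np.round(E\[:3,3\]\/10,3)/np.round(E[:3,3]\/10,3).tolist()/; s/np.round(w\/N,4)/np.round(w\/N,4).tolist()/' h.py
python3 - <<'E'
from h import *
rows(cur(),goal(-1.3,190,np.load('G2.npy')),N=9)
E
```

```text
9 rows of [-0.124, -0.156, -0.132] [0.0718, -0.0038, 0.0493]
```

Call:
{"name": "carry_out", "arguments": {
  "rows": "-0.12 -0.16 -0.13 0.072 -0.004 0.049 4;-0.12 -0.16 -0.13 0.072 -0.004 0.049 4;-0.12 -0.16 -0.13 0.072 -0.004 0.049 4;-0.12 -0.16 -0.13 0.072 -0.004 0.049 4;-0.12 -0.16 -0.13 0.072 -0.004 0.049 4;-0.12 -0.16 -0.13 0.072 -0.004 0.049 4;-0.12 -0.16 -0.13 0.072 -0.004 0.049 4;-0.12 -0.16 -0.13 0.072 -0.004 0.049 4;-0.12 -0.16 -0.13 0.072 -0.004 0.049 4;0 0 0 0 0 0 4;0 0 0 0 0 0 4;0 0 0 0 0 0 4"
}}

```text
t: 19.68
ee_pos: [452.1, -251.9, 212.1]
tcp_rot: [0.536, 0.705, -0.28, 0.369]
wrist_force: [-0.7, 0.1, -1.7]
gripper_width: 0.602
gripper_force: 63.2
```

```bash
cat > look.py <<'E'
from h import *
np.set_printoptions(precision=3,suppress=True)
G=np.load('G2.npy'); A=cur(); s=arm.get_state(); print(s['t'],s['qpos'],s['wrist_force'],s['gripper_width']*85.4); C=A@G
print(C, 'mouth',(C@[0,0,62,1])[:3])
arm.read_camera('wrist')
for n,z in [('cup_mouth',C[2,3]-62),('cup',C[2,3]),('nozzle_tip',84),('plate_top',59),('station',0)]:
    for r in arm.place_of('wrist',n)[:1]: print(n,round(r['score'],2),np.round(r['pixel']),atz('wrist',r['pixel'],z,s))
m=arm.camera_model('wrist');K=np.array([[m['fx'],0,m['cx']],[0,m['fy'],m['cy']],[0,0,1.]])
T=np.linalg.inv(np.array(m['tool_from_camera']))
for p in (G[:3,3],(G@[0,0,62,1])[:3]): print('pred col,row',cv2.projectPoints(p[None],cv2.Rodrigues(T[:3,:3])[0],T[:3,3],K,np.array([m['k1'],0,0,0.]))[0].ravel())
E
python3 look.py
python3 - <<'E'
from h import *
rows(cur(),goal(-1.3,100,np.load('G2.npy')),N=4)
E
```

```text
19.6833 [-0.181  0.132 -0.922 -0.045 -0.831  0.865] [-0.702  0.051 -1.692] 51.39440865215939
[[   0.963    0.27    -0.002  447.764]
 [   0.27    -0.963   -0.003 -235.896]
 [  -0.003    0.002   -1.     251.112]
 [   0.       0.       0.       1.   ]] mouth [ 447.624 -236.064  189.112]
cup_mouth 0.86 [208. 273.] [ 446.987 -236.867  189.112]
cup 0.88 [365. 275.] [ 443.818 -221.88   251.112]
nozzle_tip 0.82 [ 25. 274.] [ 447.373 -235.808   84.   ]
pred col,row [275.005 359.705]
pred col,row [274.571 207.676]
4 rows of [1.843, 0.017, 1.274] [-0.0003, 0.0007, 0.0005]
```

Call:
{"name": "carry_out", "arguments": {
  "rows": "1.84 0.02 1.27 0 0 0 4;1.84 0.02 1.27 0 0 0 4;1.84 0.02 1.27 0 0 0 4;1.84 0.02 1.27 0 0 0 4;0.98 0 0.68 0 0 0 4;0.98 0 0.68 0 0 0 4;0.98 0 0.68 0 0 0 4;0 0 0 0 0 0 4;0 0 0 0 0 0 4;0 0 0 0 0 0 4"
}}

```text
t: 20.82
ee_pos: [453.2, -251.8, 88.0]
tcp_rot: [0.537, 0.704, -0.281, 0.37]
wrist_force: [0.4, -0.2, -1.6]
gripper_width: 0.596
gripper_force: 63.2
```

```bash
python3 look.py
```

```text
20.8167 [-0.179  0.461 -1.045 -0.495 -0.834  0.871] [ 0.432 -0.151 -1.607] 50.908558816920724
[[   0.964    0.268   -0.001  448.85 ]
 [   0.268   -0.964   -0.003 -235.761]
 [  -0.002    0.003   -1.     126.95 ]
 [   0.       0.       0.       1.   ]] mouth [ 448.777 -235.978   64.95 ]
cup_mouth 0.79 [208. 272.] [ 447.846 -236.713   64.95 ]
cup 0.82 [362. 273.] [ 446.091 -228.784  126.95 ]
plate_top 0.89 [195. 275.] [ 448.941 -236.17    59.   ]
station 0.6 [ 88. 273.] [ 448.708 -238.415    0.   ]
pred col,row [275.002 359.704]
pred col,row [274.569 207.675]
```

Call:
{"name": "carry_out", "arguments": {
  "rows": "0.16 0 0.11 0 0 0 4;0.16 0 0.11 0 0 0 4;0.16 0 0.11 0 0 0 4;0.08 0 0.06 0 0 0 4;0.08 0 0.06 0 0 0 4;0.08 0 0.06 0 0 0 4;0 0 0 0 0 0 4;0 0 0 0 0 0 4;0 0 0 0 0 0 4"
}}

```text
t: 21.87
ee_pos: [453.2, -251.7, 78.7]
tcp_rot: [0.537, 0.704, -0.281, 0.369]
wrist_force: [-1.6, 3.8, 4.1]
gripper_width: 0.598
gripper_force: 63.8
```

Call:
{"name": "carry_out", "arguments": {
  "rows": "0.08 0 0.06 0 0 0 4;0.08 0 0.06 0 0 0 4;0.08 0 0.06 0 0 0 4;0.08 0 0.06 0 0 0 4;0.08 0 0.06 0 0 0 4;0 0 0 0 0 0 4;0 0 0 0 0 0 4;0 0 0 0 0 0 4"
}}

```text
t: 22.53
ee_pos: [453.2, -251.9, 73.9]
tcp_rot: [0.537, 0.704, -0.281, 0.37]
wrist_force: [-1.2, 6.2, 7.1]
gripper_width: 0.6
gripper_force: 64.0
```

```bash
python3 look.py
```

```text
22.5333 [-0.179  0.505 -1.053 -0.547 -0.834  0.87 ] [-1.235  6.191  7.087] 51.28184236189008
[[   0.964    0.268   -0.001  448.864]
 [   0.268   -0.964   -0.004 -235.918]
 [  -0.002    0.003   -1.     112.917]
 [   0.       0.       0.       1.   ]] mouth [ 448.792 -236.159   50.918]
cup_mouth 0.83 [208. 273.] [ 448.148 -237.115   50.917]
cup 0.64 [362. 272.] [ 445.493 -227.927  112.917]
station 0.8 [106. 271.] [ 446.388 -234.19     0.   ]
pred col,row [275.004 359.704]
pred col,row [274.57  207.675]
```

Call:
{"name": "carry_out", "arguments": {
  "rows": "0.08 0 0.06 0 0 0 4;0.08 0 0.06 0 0 0 4;0.05 0 0.03 0 0 0 4;0 0 0 0 0 0 4;0 0 0 0 0 0 4;0 0 0 0 0 0 4;0 0 0 0 0 0 4"
}}

```text
t: 23.42
ee_pos: [453.3, -252.0, 71.5]
tcp_rot: [0.537, 0.704, -0.281, 0.37]
wrist_force: [-2.8, 7.9, 9.2]
gripper_width: 0.6
gripper_force: 64.1
```

Call:
{"name": "carry_out", "arguments": {
  "rows": "0.05 0 0.03 0 0 0 4;0 0 0 0 0 0 4;0 0 0 0 0 0 4;0 0 0 0 0 0 4;0 0 0 0 0 0 4"
}}

```text
t: 23.83
ee_pos: [453.2, -252.0, 71.0]
tcp_rot: [0.537, 0.704, -0.281, 0.37]
wrist_force: [-1.7, 5.8, 9.6]
gripper_width: 0.596
gripper_force: 64.1
```

```bash
python3 - <<'E'
from h import *
F=[];P=[]
for i in range(6):
    im=save('wrist','w9.png'); s=arm.get_state(); F.append(s['wrist_force']);P.append(s['ee_pos'])
print(np.mean(F,0),np.mean(P,0),np.ptp(P,0))
E
python3 look.py
```

```text
[-2.26763796  6.3607639   9.01618805] [ 453.25655306 -251.99539997   70.97031343] [0.03256585 0.02402473 0.03152127]
24.1333 [-0.179  0.514 -1.054 -0.558 -0.835  0.87 ] [-1.994  6.056  8.899] 51.23151512945051
[[   0.964    0.267   -0.001  448.88 ]
 [   0.267   -0.964   -0.004 -235.965]
 [  -0.002    0.004   -1.     109.935]
 [   0.       0.       0.       1.   ]] mouth [ 448.82  -236.228   47.936]
cup 0.74 [361. 274.] [ 447.46  -232.09   109.935]
station 0.8 [114. 271.] [ 446.908 -236.455    0.   ]
pred col,row [275.003 359.703]
pred col,row [274.57  207.674]
```

View pics/w9.png

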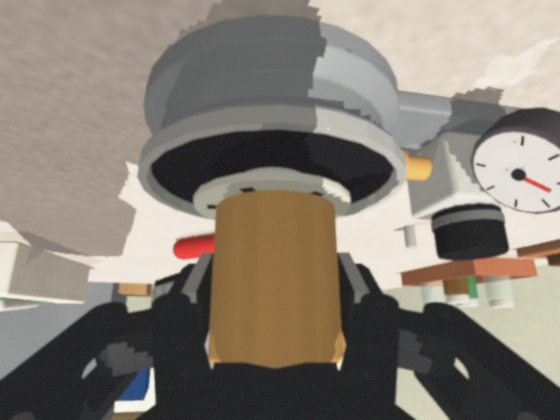

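The cup is mouth-down and centred on the plate, with its rim at about row 190. Force suggests about 9.5 mm of travel and geometry about 11 mm, so I'll add a little more for margin.

Call:
{"name": "carry_out", "arguments": {
  "rows": "0.04 0 0.03 0 0 0 4;0.04 0 0.03 0 0 0 4;0 0 0 0 0 0 4;0 0 0 0 0 0 4;0 0 0 0 0 0 4;0 0 0 0 0 0 4;0 0 0 0 0 0 4"
}}

```text
t: 25.02
ee_pos: [453.2, -252.0, 70.0]
tcp_rot: [0.537, 0.704, -0.281, 0.37]
wrist_force: [-2.3, 7.0, 9.6]
gripper_width: 0.598
gripper_force: 64.2
```

Run:
```python
from h import *
F=[];P=[]
for i in range(6):
    arm.read_camera('wrist'); s=arm.get_state(); F.append(s['wrist_force']);P.append(s['ee_pos'])
print(np.mean(F,0),np.mean(P,0),np.ptp(P,0))
```

```text
[-2.62265322  6.72538603 10.11045501] [ 453.25759751 -252.02781285   70.00393216] [0.03390382 0.02612079 0.0224098 ]
```

```bash
python3 -c "
from bench import arm
print(arm.sign_off())"
```

```text
the job is handed in; nothing more can be done
None
```

I handed the job in with the cup held mouth-down over the nozzle, pressing the plate about 11 mm down (estimated from push force and arm position) with about 11 N; the hand-in returned no verdict.

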